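# Snap the yellow dimmer dial back onto the moon night light

### The job

The yellow dimmer dial has been pulled off the moon night light on the high-chair tray. Put it back on the light's D-shaped post, flat side to flat side, and press it straight down until it snaps fully home against the light, then let go. Place and press it on rather than dropping it, and leave the blue toy dial and the red cup where they are.

Things in the scene. Friction and masses are not known exactly. Their poses are not given: they have to be found in the camera images.
- dial: YELLOW dial, loose, ~80 g, bore down. Skirt 57 mm wide, 34 high; on it a centred grip bar 48 long (x), 16 wide (y), 28 high: 62 mm in all; pinch the bar across y. Origin: centre of underside; z up; x runs along the bar to its end with the white stripe (also down the skirt). The D-bore opens below, its flat on +x under the stripe; 30 mm deep, 2 mm and 8 deg of play, flared mouth.
- post (a point): Foot of the dark D-post, on the top face of the cream moon light (fixed puck, 130 wide, 40 mm high). z up; x points out of the post's flat (dark mark; crescent opposite). Post 28 wide, flat 3 from axis, 27 high, tapered tip. Spring nubs hold the dial 12 mm up; about 10 N (max 15) snaps it past. Home: dial origin at this point, underside on the face, x axes pointing the same way.
- spare: BLUE toy dial, same shape, size, origin and axes as the yellow one; loose, to be left alone. The two dials and the red cup stand at least 120 mm apart, centre to centre, in any order.
- cup: Red stacking cup, open upwards, rim 68 mm wide, 45 mm high; loose, to be left alone. Origin: centre of its underside, z up. Besides, a bamboo bowl (104 wide, 45 high) and a steel spoon lie at the tray's far edge beyond x = 0.67, clear of the work. Tray surface at z = 0, with an 11 mm rim.
Mind the look-alikes: they are no part of the job. Of the things that look like the part that bears post, the smallest one is meant. Of the things that look like the dial, the larger one is meant.

How it is judged (in metres and radians):
At the end, for the whole second after the job is handed in: The yellow dial sits snapped home on the post: its underside within 3 mm of the light's top face, its axis within 10 mm of the post's, its pointer within 17 degrees of the flat's direction, upright within 8 degrees, at rest and released (z of dial in the frame of post between -0.003 and 0.003 m and horizontal distance between dial and post below 0.01 m and angle between the x axis of dial and the x axis of post, either way round below 0.3 rad and angle between dial's own z axis and vertical below 0.15 rad and linear speed of dial below 0.02 m/s); the robot touches nothing.
It fails at once if the blue dial is moved by more than 30 mm (distance of spare from where it was at the start of the episode above 0.03 m).
It fails at once if the red cup is moved by more than 30 mm or tipped over (distance of cup from where it was at the start of the episode above 0.03 m or angle between cup's own z axis and vertical above 0.6 rad).
It fails at once if the dial is dropped or thrown onto the post (faster than 0.6 m/s while 16 to 40 mm above the light's top and within 20 mm of the post's axis) (linear speed of dial above 0.6 m/s and horizontal distance between dial and post below 0.02 m and z of dial in the frame of post between 0.016 and 0.04 m).
It also fails if it takes over 38 s, if anything falls off the work surface, if the arm or the gripper's body presses on something with over 40 N, if the wrist force passes 120 N, or if a joint passes its speed limit or range.

### The arm

A 6-joint arm with a two-finger parallel gripper is mounted at the origin on the work surface. World frame = base frame: x ahead of the robot, y to its left, z up, the work surface at z = 0. Lengths are in mm, angles in rad, forces in N, time in s.
With the tool pointing down it reaches from about 425 to 950 mm from the base axis. Payload 3.5 kg.
Tool frame: the origin (TCP) lies between the finger pads; the fingertips stand 19 mm ahead of it and the grasp point (between the pads) is the TCP; z points along the fingers, y is the direction in which the jaws open and shut (so a half turn about z gives the same grasp; the last joint's range is limited). The gripper opens to 85 mm and grips with 20 to 120 N. Pads are 22 mm wide; open, the fingers measure 114 mm over their backs; the gripper's body (76 mm by 85 mm) begins 54 mm behind the grasp point. The pads swing forward as they close: fully open they stand 13 mm farther back than shut.
Start: joints at [-1.31, 0.286, 1.577, -0, 1.279, -0.15], TCP at [269.578, -618.817, 250.325] pointing down, gripper open.
Joint ranges: [-2.77, 2.77], [-0.9, 2.22], [0.21, 2.48], [-1.53, 4.67], [0.24, 2.81], [-2.84, 2.84]. Speed limits (rad/s): [2.79, 2.79, 3.14, 3.14, 3.14, 3.14].

### API

Orientations are given as a rotation vector (axis times angle).
In Python, from station import * gives the robot as it stands.
- The arm moves only by the tool servo_tool, never from a script. Its argument "moves" is a list of rows, each a list of 4 numbers: the shift along the tool's x, y, z in mm, then the turn about the tool's z in rad. A call has 1 to 20 rows; each row shifts and turns the commanded pose from where the row before left it, along the tool's axes as they then stand; what a row does not reach is not made up. A row lasts 1/10 s, in which the tool goes at most 50 mm and 8.59 degrees, less where a joint would pass 70% of its speed; a pose out of reach is approached as far as the arm can. A call is refused whole if a number of a shift passes 50 or a number of a turn 0.15, either way. A call with a gripper value outside its range is refused whole. "fingers" is the closure, from -1 (fully open) to 1 (shut), so that 0 is half open, set as the call begins (left out, the last holds). The fingers move at their own pace and stop on an object; "squeeze" is the grip in N (left out, the last holds). Time passes only in rows, so rows that do not move let the fingers close. It gives the time, the measured TCP pose, the force and the opening at its end, in the units of the state.
- get_obs(): the state, without advancing time (a new reading comes with each control period).
- capture(name): name is "scene" or "top"; returns the picture (400x640x3 uint8, blue, green, red); there is no depth.
- camera_model(name): a dict with "fov_y" (degrees; the focal length in pixels is half the picture's height over the tangent of half this angle, whatever the lens; pixels are square), "cx", "cy" (the principal point, pixels), "R" (3x3) and "t" (3): a world point X has camera coordinates R X + t. Camera axes: x right, y down, z forward; pixel columns grow to the right and rows downward; lengths in mm; the calibration is good to about 2 mm. A picture is of the moment at which its call begins. camera_model takes no time and is no camera call.
- close_job(): hands the job in, once; it reports no verdict.
The state is a dict: "time": time; "joints": joint angles; "joint_velocities": joint speeds; "joint_efforts": joint torques, N m; "position": TCP position; "orientation": TCP orientation; "force": force on the tool from outside, world axes, zero at the start; "moment": the same for the moment, N m; "width": finger opening in mm.
Only numpy, scipy, OpenCV 4.12 (cv2) and the standard library are available. Lean on these libraries where they do the work, as an engineer would, in place of code of your own. Each camera call takes 0.05 s, during which the arm holds its last target. There are 200 camera calls.

## Working session

There is one attempt and no reset: what is moved stays moved. The work goes in short steps, Python scripts to look and compute and a tool call to move; the robot and the scene stay as the last step left them, time stands still between calls to the robot, and variables do not carry over. Pictures are saved under pics/ and viewed, about 8 in all and at most 12, crops included, and the job is handed in when it is done.

Besides the shell and the picture viewer there is one more tool, called after "Call:" by a JSON object that holds its "api" and its "payload", one argument or row to a line. servo_tool: Moves the arm, as the interface text tells. Its arguments: {"type":"object","properties":{"moves":{"type":"array","items":{"type":"array","items":{"type":"number"}}},"fingers":{"type":"number"},"squeeze":{"type":"number"}},"required":["moves"]}

```bash
mkdir -p pics
python3 - <<'E'
from station import *
import cv2
for n in("scene","top"):
    cv2.imwrite(f"pics/{n}0.png",capture(n)); m=camera_model(n); print(n,m)
o=get_obs(); print(o)
E
```

```text
scene {'fov_y': 56.38256606527693, 'cx': 319.9715010601522, 'cy': 202.89827268828674, 'R': array([[-0.30216692,  0.95318814,  0.01129269],
       [ 0.73550031,  0.24066182, -0.63334129],
       [-0.60641112, -0.18306901, -0.77379021]]), 't': array([ 141.6725028 , -297.22464876, 1216.84158919])}
top {'fov_y': 42.49411322032246, 'cx': 326.5889988305574, 'cy': 202.309696059273, 'R': array([[-0.01280556, -0.99988919, -0.00759117],
       [-0.99595392,  0.01342976, -0.08885628],
       [ 0.08894838,  0.0064226 , -0.99601553]]), 't': array([  23.52123904,  431.57696782, 1336.48799329])}
{'time': 0.1, 'joints': array([-1.30997706e+00,  2.87104329e-01,  1.57804664e+00, -4.02605295e-06,
        1.27857925e+00, -1.50046380e-01]), 'joint_velocities': array([-0.00043462, -0.00220586, -0.00394563, -0.00159355,  0.00041721,
       -0.00039448]), 'joint_efforts': array([ 1.23830559e-03, -4.07291937e+01, -2.93698597e+01, -1.00813879e-04,
        3.40727769e-03,  4.85282087e-06]), 'position': array([ 269.44992279, -618.28206976,  249.05858976]), 'orientation': array([-3.07344412e+00, -6.40422769e-01,  1.91789771e-04]), 'force': array([ 0.16517662, -1.57653182,  0.68740306]), 'moment': array([-0.0075316 ,  0.00687005, -0.02489877]), 'width': 85.24893293386901}
```

View pics/scene0.png

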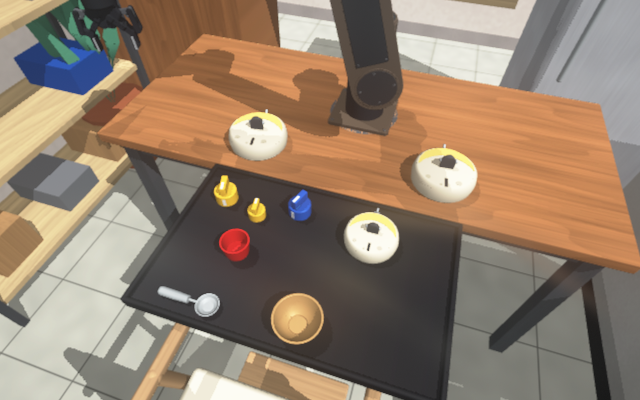

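View pics/top0.png

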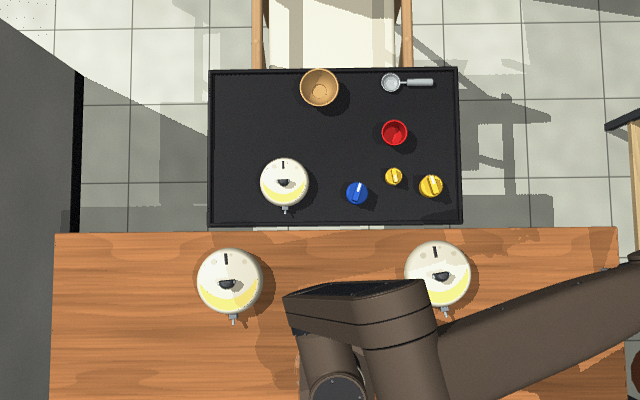

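Candidates. Lights in top: (284,182) on the tray, about 50 px wide, and (230,281) and (438,274), each about 66 px. The tray one is the smallest. Yellow dials in top: (431,186), larger, and (393,176), smaller, so the one at (431,186) is meant. I'll confirm this in enlarged crops.

Run:
```python
import cv2,numpy as np
t=cv2.imread("pics/top0.png");s=cv2.imread("pics/scene0.png")
def c(i,x,y,w,h,k):return cv2.resize(i[y:y+h,x:x+w],None,fx=k,fy=k,interpolation=cv2.INTER_CUBIC)
# top: 2 tiles, scale 6 ; each 66x48 -> 396x288
a=np.hstack([c(t,251,158,66,48,6),c(t,385,160,66,48,6)])
b=np.hstack([c(s,338,205,66,48,6),c(s,207,172,66,48,6)])
cv2.imwrite("pics/crop.png",np.vstack([a,b]))
```

```text
(no output)
```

View pics/crop.png

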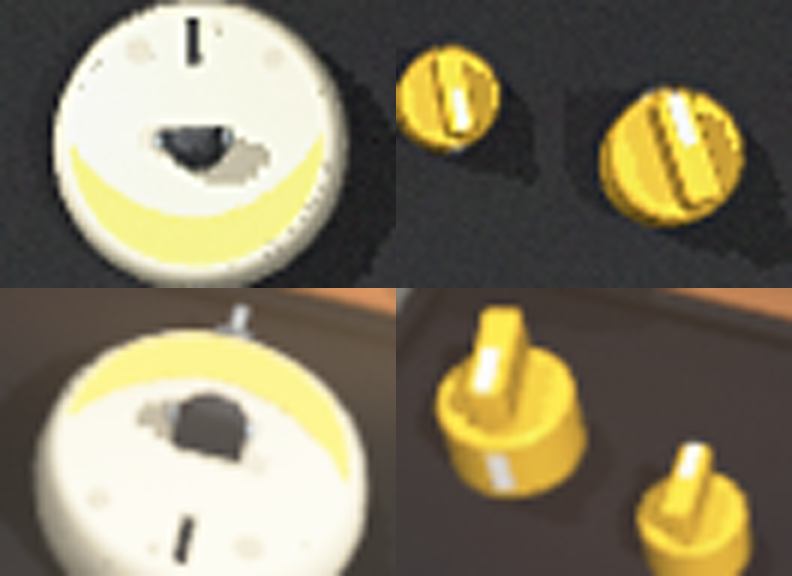

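The crops confirm it. The tray light has a mark at the top and the crescent opposite, and the larger yellow dial has its stripe at the far end in the top view. Next I'll triangulate and overlay the model.

```bash
cat > h.py <<'E'
from station import *
import cv2,numpy as np
CM={n:camera_model(n) for n in("scene","top")}
def K(m):
    f=200/np.tan(np.radians(m["fov_y"]/2)); return np.array([[f,0,m["cx"]],[0,f,m["cy"]],[0,0,1]])
def proj(n,X):
    m=CM[n]; p=(K(m)@(np.atleast_2d(X)@m["R"].T+m["t"]).T).T; return p[:,:2]/p[:,2:]
def ray(n,uv,z):
    m=CM[n]; c=-m["R"].T@m["t"]; d=m["R"].T@np.linalg.solve(K(m),[*uv,1]); return c+d*(z-c[2])/d[2]
def tri(a,b):
    P=[K(CM[n])@np.c_[CM[n]["R"],CM[n]["t"]] for n in("top","scene")]
    h=cv2.triangulatePoints(P[0],P[1],np.array(a,float),np.array(b,float)).ravel(); return h[:3]/h[3]
def dial(x,y,yaw,z=0):
    a=np.linspace(0,2*np.pi,40); ring=lambda r,h:np.c_[r*np.cos(a),r*np.sin(a),0*a+h]
    bar=np.array([[24,8],[24,-8],[-24,-8],[-24,8],[24,8]])
    L=[ring(28.5,0),ring(28.5,34),np.c_[bar,[62]*5],np.array([[0,0,62],[24,0,62]])]
    return place(L,x,y,yaw,z)
def post(x,y,yaw,z=40):
    a=np.linspace(np.arccos(3/14),2*np.pi-np.arccos(3/14),30); d=14*np.c_[np.cos(a),np.sin(a)]; d=np.r_[d,d[:1]]
    b=np.linspace(0,2*np.pi,50)
    L=[np.c_[d,[0]*31],np.c_[d,[27]*31],np.array([[0,0,0],[60,0,0]]),np.c_[65*np.cos(b),65*np.sin(b),0*b-12]]
    return place(L,x,y,yaw,z)
def place(L,x,y,yaw,z):
    c,s=np.cos(yaw),np.sin(yaw); R=np.array([[c,-s,0],[s,c,0],[0,0,1]])
    return [p@R.T+[x,y,z] for p in L]
def draw(n,img,Ls,x0,y0,w,h,k):
    o=cv2.resize(img[y0:y0+h,x0:x0+w],None,fx=k,fy=k,interpolation=cv2.INTER_CUBIC)
    for L in Ls:
        q=((proj(n,L)-[x0,y0]+.5)*k).round().astype(np.int32); cv2.polylines(o,[q],False,(255,0,255),1)
    return o
E
python3 - <<'E'
from h import *
T=lambda u,v,x0,y0,du=0,dv=0:(x0+(u-du+.5)/6-.5,y0+(v-dv+.5)/6-.5)
bt=tri(T(694,148,385,160,396),T(496,350,207,172,396,288)); print("bar top",bt)
st=tri(T(684,120,385,160,396),T(485,370,207,172,396,288)); print("stripe",st)
mk=tri(T(193,42,251,158),T(184,540,338,205,0,288)); print("mark",mk)
dt=tri(T(195,146,251,158),T(212,424,338,205,0,288)); print("post blob",dt)
dy=np.arctan2(*(st-bt)[1::-1]);
p=ray("top",T(194,148,251,158),60); py=np.arctan2(*(mk-p)[1::-1]); print(dy,p,py)
t=cv2.imread("pics/top0.png");s=cv2.imread("pics/scene0.png")
D=dial(bt[0],bt[1],dy);Pp=post(p[0],p[1],py)
a=np.hstack([draw("top",t,Pp,251,158,66,48,6),draw("top",t,D,385,160,66,48,6)])
b=np.hstack([draw("scene",s,Pp,338,205,66,48,6),draw("scene",s,D,207,172,66,48,6)])
cv2.imwrite("pics/ov.png",np.vstack([a,b]))
E
```

```text
bar top [ 469.99390882 -256.74718482   61.94369498]
stripe [ 482.24371749 -253.37696998   63.43866072]
mark [530.21283729 131.55986644  41.47808569]
post blob [483.09163554 130.09243491  52.83287168]
0.26848137379505826 [481.41823561 129.01959597  60.        ] 0.05201352491315022
```

View pics/ov.png

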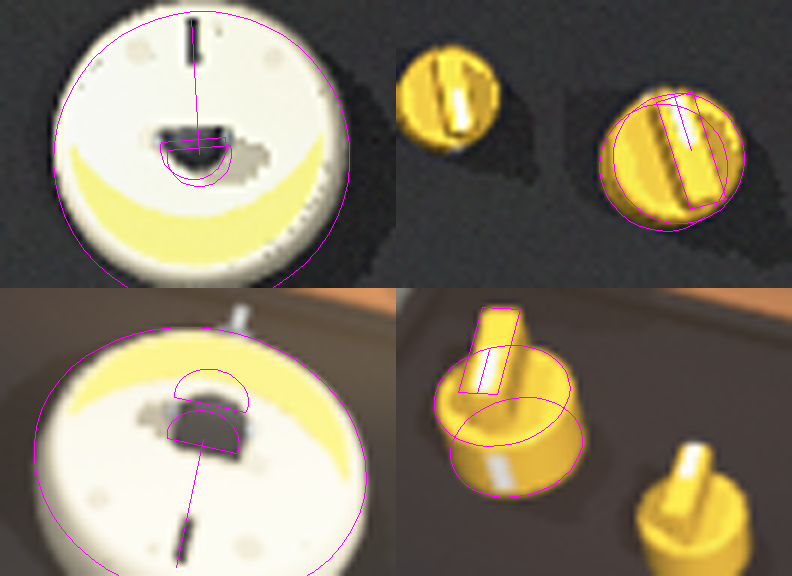

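```bash
cat >> h.py <<'E'
from scipy.spatial.transform import Rotation as Ro
def to(x,y,z,yaw):
    o=get_obs(); R=Ro.from_rotvec(o["orientation"]).as_matrix(); d=R.T@(np.array([x,y,z])-o["position"])
    cy=np.arctan2(R[1,0],R[0,0]); print("t",o["time"],"pos",o["position"].round(1),"yaw",round(cy,4),"tilt",(R[:,2]).round(3),"F",o["force"].round(1),"w",round(o["width"],1))
    print("tool shift",d.round(1),"turn",round(-(yaw-cy),4))
E
python3 - <<'E'
from h import *
to(469.5,-256.5,120,0.275)
t=cv2.imread("pics/top0.png");s=cv2.imread("pics/scene0.png")
D=dial(469.5,-256,0.29);Pp=post(486,130.5,0.02)
a=np.hstack([draw("top",t,Pp,251,158,66,48,6),draw("top",t,D,385,160,66,48,6)])
b=np.hstack([draw("scene",s,Pp,338,205,66,48,6),draw("scene",s,D,207,172,66,48,6)])
cv2.imwrite("pics/ov2.png",np.vstack([a,b]))
E
```

```text
t 0.1 pos [ 269.4 -618.3  249.1] yaw 0.4109 tilt [-0.001  0.002 -1.   ] F [ 0.2 -1.6  0.7] w 85.2
tool shift [ 327.9 -251.5  129.7] turn 0.1359
```

View pics/ov2.png

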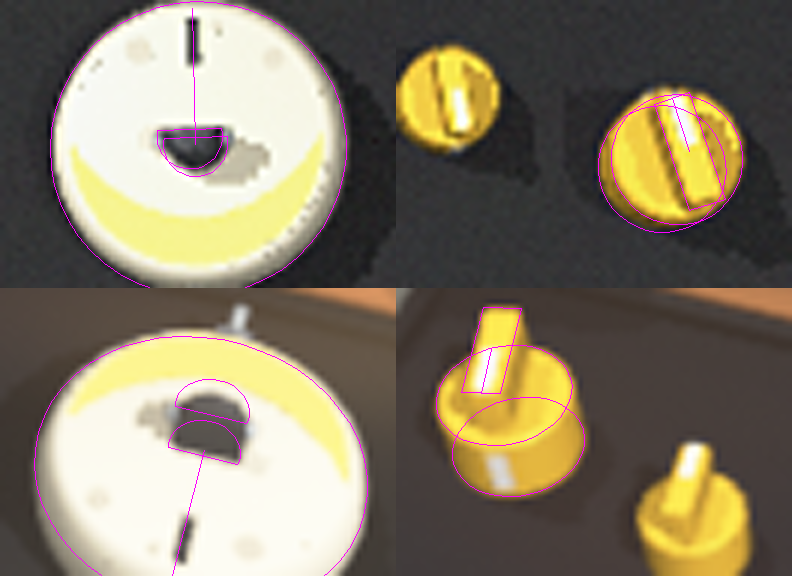

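Call:
{"api": "servo_tool", "payload": {
  "moves": [
    [15,-11,6,0],
    [30,-23,12,0],
    [30,-23,12,0],
    [30,-23,12,0],
    [30,-23,12,0],
    [30,-23,12,0],
    [30,-23,12,0],
    [30,-23,12,0],
    [30,-23,12,0],
    [30,-23,12,0],
    [28,-22,10,0],
    [15,-11,6,0],
    [0,0,0,0.136],
    [0,0,0,0],
    [0,0,0,0]
  ],
  "fingers": 0,
  "squeeze": 40
}}

```text
time: 1.6
position: [469.9, -257.8, 120.2]
orientation: [-3.111, -0.434, 0.0]
force: [0.3, 0.3, -0.9]
width: 42.4
```

Run:
```python
from h import *
to(469.8,-256.3,58,0.275)
```

```text
t 1.6 pos [ 469.9 -257.8  120.2] yaw 0.2774 tilt [-0.  0. -1.] F [ 0.3  0.3 -0.9] w 42.4
tool shift [ 0.3 -1.4 62.2] turn 0.0024
```

Call:
{"api": "servo_tool", "payload": {
  "moves": [
    [0,-1.4,10,0],
    [0,0,20,0],
    [0,0,20,0],
    [0,0,10,0],
    [0,0,2,0],
    [0,0,0,0]
  ]
}}

```text
time: 2.2
position: [469.6, -256.6, 58.2]
orientation: [-3.112, -0.43, 0.0]
force: [-0.3, -0.8, 0.0]
width: 42.5
```

Call:
{"api": "servo_tool", "payload": {
  "moves": [
    [0,0,0,0],
    [0,0,0,0],
    [0,0,0,0],
    [0,0,0,0],
    [0,0,0,0],
    [0,0,0,0]
  ],
  "fingers": 1,
  "squeeze": 50
}}

```text
time: 2.8
position: [470.5, -256.9, 59.4]
orientation: [3.11, 0.43, 0.002]
force: [0.4, 1.0, 4.7]
width: 14.8
```

Run:
```python
from h import *
t=capture("top");s=capture("scene")
cv2.imwrite("pics/g.png",np.hstack([draw("top",t,[],385,150,66,66,6),draw("scene",s,[],200,150,66,66,6)]))
to(486,131,150,0.025)
```

```text
t 2.9 pos [ 470.4 -256.9   59.4] yaw 0.2748 tilt [ 0.002 -0.001 -1.   ] F [0.7 0.5 5.8] w 15.2
tool shift [ 120.3 -368.9  -91. ] turn 0.2498
```

View pics/g.png

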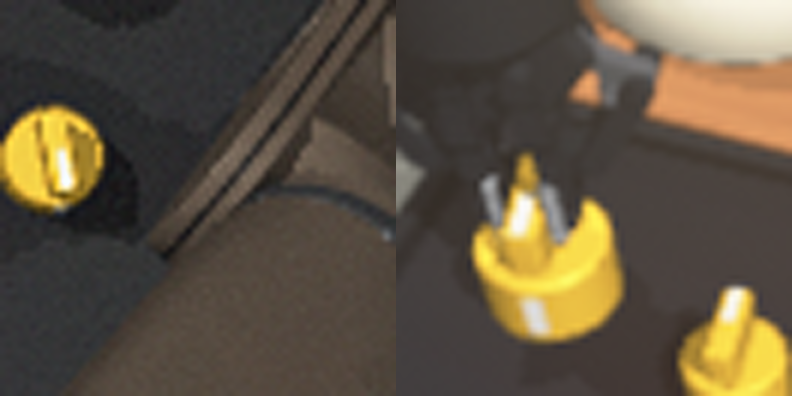

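The dial is gripped: width is 15 mm and the pads straddle the bar at crop (525,220). Now I'll lift and carry it over to above the post.

Call:
{"api": "servo_tool", "payload": {
  "moves": [
    [0,0,-6,0],
    [0,0,-20,0],
    [0,0,-25,0],
    [0,0,-25,0],
    [0,0,-15,0],
    [4,-12,0,0],
    [8,-25,0,0],
    [9.5,-29,0,0.015],
    [9.5,-29,0,0.015]
  ]
}}

```text
time: 3.8
position: [472.7, -154.3, 147.2]
orientation: [-3.116, -0.381, 0.005]
force: [0.4, 0.4, -1.3]
width: 15.2
```

Run:
```python
from h import *
to(486,131,150,0.025)
```

```text
t 3.8 pos [ 472.7 -154.3  147.2] yaw 0.2435 tilt [-0.003  0.002 -1.   ] F [ 0.4  0.4 -1.3] w 15.2
tool shift [  81.6 -273.7   -2.2] turn 0.2185
```

Call:
{"api": "servo_tool", "payload": {
  "moves": [
    [8,-27,0,0],
    [8,-27,0,0],
    [8,-27,0,0],
    [8,-27,0,0],
    [8,-27,0,0],
    [8,-27,0,0],
    [8,-27,0,0],
    [8,-27,0,0],
    [8,-27,0,0],
    [7,-21,0,0],
    [3,-10,0,0],
    [0,0,0,0.11],
    [0,0,0,0.109],
    [0,0,0,0],
    [0,0,0,0],
    [0,0,0,0]
  ]
}}

```text
time: 5.4
position: [487.0, 128.9, 148.9]
orientation: [3.141, 0.042, -0.001]
force: [0.4, 0.2, -0.9]
width: 15.4
```

Run:
```python
from h import *
to(486,131,150,0.025)
t=capture("top");s=capture("scene")
o=get_obs()["position"]; D=dial(o[0],o[1],0.025,o[2]-59.4)
Pp=post(486,131,.025)
cv2.imwrite("pics/h.png",np.hstack([draw("top",t,D[:1]+Pp[3:],245,140,66,80,6),draw("scene",s,D+Pp[2:3],335,175,66,80,6)]))
```

```text
t 5.4 pos [487.  128.9 148.9] yaw 0.0269 tilt [-0.001 -0.    -1.   ] F [ 0.4  0.2 -0.9] w 15.4
tool shift [-0.9 -2.1 -1.1] turn 0.0019
```

View pics/h.png

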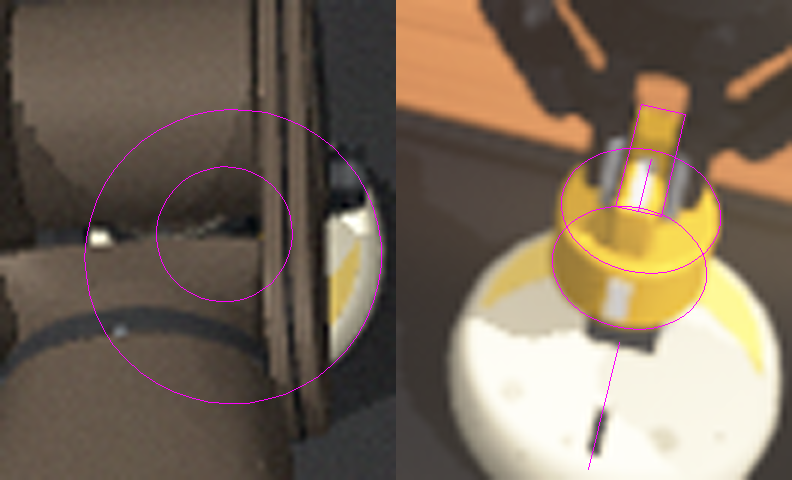

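Run:
```python
from h import *
f=lambda X:((proj("scene",X)-[335,175]+.5)*6+[396,0]).round(0).tolist()
for y in(130,131,132,133):
  c,s=np.cos(.025),np.sin(.025)
  print(y,f([[486+3*c-w*s,y+3*s+w*c,40] for w in(-13.7,13.7)]))
o=get_obs()["position"];print("skirt stripe",f([[o[0]+28.5,o[1]+.7,o[2]-59.4+h] for h in(0,17,34)]))
to(486,131.3,130,0.025)
```

```text
130 [[580.0, 339.0], [650.0, 356.0]]
131 [[583.0, 340.0], [652.0, 356.0]]
132 [[585.0, 340.0], [655.0, 357.0]]
133 [[588.0, 341.0], [658.0, 358.0]]
skirt stripe [[614.0, 326.0], [619.0, 299.0], [625.0, 270.0]]
t 5.5 pos [487.2 129.  149.2] yaw 0.0264 tilt [-0. -0. -1.] F [-0.4  0.5 -1.2] w 15.2
tool shift [-1.1 -2.3 19.2] turn 0.0014
```

Call:
{"api": "servo_tool", "payload": {
  "moves": [
    [-0.8,-1.3,5,0],
    [-0.9,-1.3,10,0],
    [0,0,4,0],
    [0,0,0,0],
    [0,0,0,0]
  ]
}}

```text
time: 6.0
position: [485.4, 131.7, 130.0]
orientation: [3.141, 0.041, -0.001]
force: [-1.4, -0.0, -1.0]
width: 15.1
```

Call:
{"api": "servo_tool", "payload": {
  "moves": [
    [0,0,2,0],
    [0,0,2,0],
    [0,0,2,0],
    [0,0,1,0],
    [0,0,0,0]
  ]
}}

```text
time: 6.5
position: [485.4, 131.7, 123.1]
orientation: [3.141, 0.04, -0.001]
force: [0.3, -0.7, -0.1]
width: 14.6
```

Underside is at about 63.7, already over the tip, and no force so far.

Call:
{"api": "servo_tool", "payload": {
  "moves": [
    [0,0,2,0],
    [0,0,2,0],
    [0,0,2,0],
    [0,0,1,0],
    [0,0,0,0]
  ]
}}

```text
time: 7.0
position: [485.4, 131.7, 116.1]
orientation: [3.141, 0.041, -0.001]
force: [-0.2, 0.5, -1.4]
width: 15.0
```

Call:
{"api": "servo_tool", "payload": {
  "moves": [
    [0,0,1.5,0],
    [0,0,1.5,0],
    [0,0,1,0],
    [0,0,0,0]
  ]
}}

```text
time: 7.4
position: [485.6, 131.8, 112.4]
orientation: [-3.141, -0.04, 0.0]
force: [-0.6, 0.6, 0.4]
width: 14.9
```

Call:
{"api": "servo_tool", "payload": {
  "moves": [
    [0,0,1.5,0],
    [0,0,1.5,0],
    [0,0,0,0]
  ]
}}

```text
time: 7.7
position: [486.2, 131.8, 110.3]
orientation: [-3.141, -0.041, -0.002]
force: [-0.2, -0.6, 1.4]
width: 14.6
```

Call:
{"api": "servo_tool", "payload": {
  "moves": [
    [0,0,1.5,0],
    [0,0,1.5,0],
    [0,0,0,0]
  ]
}}

```text
time: 8.0
position: [485.7, 131.7, 105.9]
orientation: [-3.141, -0.04, -0.001]
force: [-0.0, 0.8, -0.3]
width: 14.9
```

Call:
{"api": "servo_tool", "payload": {
  "moves": [
    [0,0,1.5,0],
    [0,0,1.5,0],
    [0,0,0,0]
  ]
}}

```text
time: 8.3
position: [485.0, 131.7, 102.4]
orientation: [3.141, 0.04, -0.002]
force: [-0.2, 0.8, -2.9]
width: 15.0
```

Call:
{"api": "servo_tool", "payload": {
  "moves": [
    [0,0,1.5,0],
    [0,0,1.5,0],
    [0,0,0,0]
  ]
}}

```text
time: 8.6
position: [485.3, 131.6, 99.9]
orientation: [3.141, 0.041, -0.001]
force: [0.2, -0.4, -1.0]
width: 14.9
```

Call:
{"api": "servo_tool", "payload": {
  "moves": [
    [0,0,1.5,0],
    [0,0,1,0],
    [0,0,0,0]
  ]
}}

```text
time: 8.9
position: [485.9, 131.8, 99.4]
orientation: [3.141, 0.041, -0.001]
force: [-3.9, 0.5, 8.6]
width: 15.2
```

Call:
{"api": "servo_tool", "payload": {
  "moves": [
    [0,0,1.5,0],
    [0,0,1.5,0],
    [0,0,0,0],
    [0,0,0,0]
  ]
}}

```text
time: 9.3
position: [486.0, 131.8, 99.4]
orientation: [3.141, 0.041, -0.004]
force: [-11.9, -1.7, 24.4]
width: 15.0
```

The dial is firmly seated: 24 N with no further travel. I'll ease the load, release and retreat.

Call:
{"api": "servo_tool", "payload": {
  "moves": [
    [0,0,-2,0],
    [0,0,-2,0],
    [0,0,0,0]
  ]
}}

```text
time: 9.6
position: [486.2, 131.8, 99.4]
orientation: [-3.141, -0.04, -0.003]
force: [-1.4, 0.6, 3.8]
width: 15.0
```

Call:
{"api": "servo_tool", "payload": {
  "moves": [
    [0,0,0,0],
    [0,0,0,0],
    [0,0,0,0],
    [0,0,0,0],
    [0,0,0,0]
  ],
  "fingers": 0
}}

```text
time: 10.1
position: [485.5, 131.7, 98.6]
orientation: [3.141, 0.04, -0.0]
force: [-1.0, 0.3, 0.4]
width: 43.0
```

Call:
{"api": "servo_tool", "payload": {
  "moves": [
    [0,0,-5,0],
    [0,0,-20,0],
    [0,0,-30,0],
    [0,0,-30,0],
    [0,0,-30,0],
    [0,30,0,0],
    [0,45,0,0],
    [0,45,0,0],
    [0,45,0,0],
    [0,45,0,0],
    [0,30,0,0],
    [0,0,0,0],
    [0,0,0,0]
  ]
}}

```text
time: 11.4
position: [491.7, -108.6, 214.0]
orientation: [-3.141, -0.038, -0.0]
force: [0.3, 0.4, -0.9]
width: 43.1
```

Run:
```python
from h import *
t=capture("top");s=capture("scene")
D=dial(485.6,131.7,.025,40)
a=np.hstack([draw("top",t,D[2:],245,145,66,66,6),draw("scene",s,D,335,185,66,66,6)])
cv2.imwrite("pics/f.png",a)
cv2.imwrite("pics/f2.png",s)
to(486,131,150,0)
```

```text
t 11.5 pos [ 491.7 -107.3  213.9] yaw 0.0266 tilt [-0.  0. -1.] F [ 0.4 -0.7  0.6] w 42.8
tool shift [   0.7 -238.4   64. ] turn 0.0266
```

View pics/f.png

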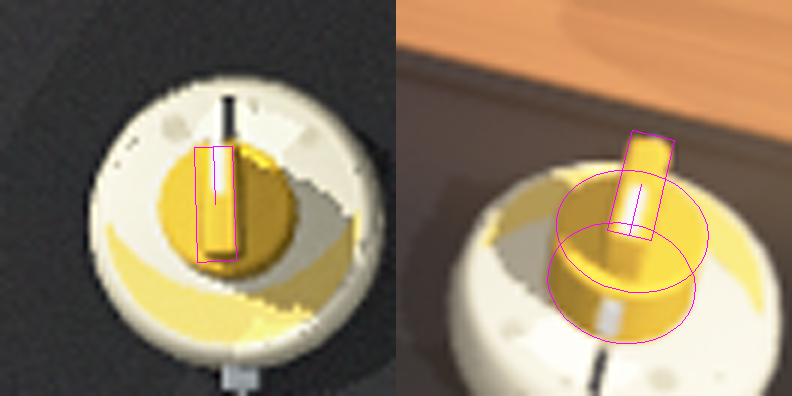

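View pics/f2.png

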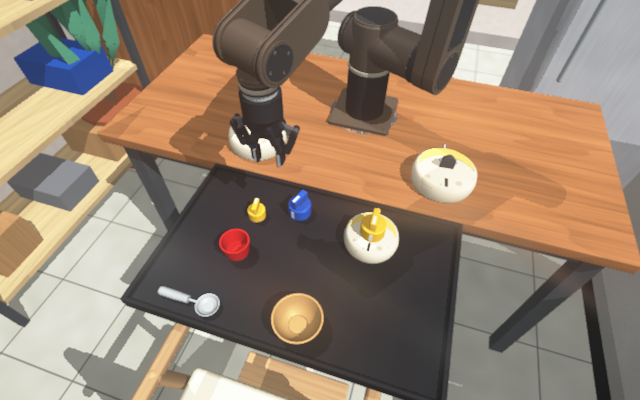

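The final pictures show the dial on the tray light, stripe in line with the mark, within about 1 px of the model at the home height. Blue dial (300,207), cup (235,245) and small dial (257,211) are where they were.

```bash
python3 -c "
from station import *
print(close_job())"
```

```text
the job is handed in; nothing more can be done
None
```

The yellow dial is back on the D-post of the tray light, pressed down until it stopped, then released. I handed the job in at about 11.5 s; no verdict was reported.

**What I did:** I took the larger yellow dial and the smallest light, the one on the tray. I pinched the dial by its bar and lowered it onto the post with the stripe towards the flat. I pressed until it stopped at a TCP height of 99.4 mm, exactly 40 mm above the grasp height, where 24 N moved it no further. After release I moved the gripper well clear.

**Last checks:**
- **Seating:** in both cameras the dial matches the model at the home height to about 1 px (roughly 2 mm), with its stripe in line with the mark.
- **Other things:** the blue dial, red cup and small yellow dial show no visible movement.
- **Robot:** it touches nothing, and the force reads about zero.

**Disagreements:**
- **Camera readings:** the two cameras differed by about 2 mm on the post position, so I aimed between them.
- **Snap force:** the readings between steps never showed the expected 10 N snap peak. That it snapped home rests on the final height, the hard stop and the pictures.

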